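# Lengthen the dish lamp's telescoping arm by one hole

### The job

Two telescoping arms stand on the microscopy bench: one carries a flat round dish lamp, the other an upright camera. Press the snap button on the lamp arm's collar flush, slide its outer tube outwards (lamp end away from its post) to the very next hole, where the lamp comes over the dish on its plate, and let go so that the button springs out again and locks there. Leave the camera arm as it is.

Things in the scene. Friction and masses are not known exactly. Their poses are not given: they have to be found in the camera images.
- lamp_collar (a point): Centre of the black collar block (44 long, 36 wide, 40 mm tall, about 110 mm up) at the post end of the lamp arm's level sliding tube; it moves with the tube and is rigid sideways. Flat white lamp disc (72 mm across) under the tube 190 mm ahead. x: along the tube outwards, post to lamp; y: to the side with the button; z up. Gripped across from above, it slides and one finger presses the button.
- lamp_tube (a joint): Slide of the lamp arm's outer tube (30 mm diameter) with collar and lamp, m: near 0 at the start, grows as it slides outwards off the fixed 22 mm inner tube; -0.055 to 0.105. Long holes every 50 mm; the next one outwards is at 0.05. Locked in a hole with 6 mm play each way; with the button in by 5 mm or more it slides at 2 N. Let go between holes, the button springs out at the next hole it meets.
- lamp_button (a joint): How far the lamp arm's snap button is in, m: 0 out (locked), 0.007 flush with the collar. A steel cap 24 mm long, 18 mm tall, in the middle of the collar's +y face, at the height of the collar's centre; when out, its face stands 25 mm from the collar's centre (7 mm proud). The opposite face, 18 mm from the centre, is plain. Spring 3 N when out, 6 N when flush. It moves with the collar.
- cam_collar (a point): Centre of the like collar on the other arm, to be left alone: same make, size and axes, but with an upright grey camera (40 mm diameter, 75 mm tall, top 160 mm above the table) at its end in place of the lamp. Either arm stands on a grey plate (470 x 100 x 10 mm) with a white post (50 x 50 mm, top at 133 mm) centred 160 mm behind its collar, and beside the collar the plate is bare.

How it is judged:
By the outcome, as a careful person would: the job done as asked, in the order asked, and still so for the second after the job is handed in, with the robot touching nothing.
It also fails if it takes over 27 s, if anything falls off the work surface, if the arm or the gripper's body presses on something with over 40 N, if the wrist force passes 120 N, or if a joint passes its speed limit or range.

### The arm

A 7-joint arm with a two-finger parallel gripper is mounted at the origin on the work surface. World frame = base frame: x ahead of the robot, y to its left, z up, the work surface at z = 0. Lengths are in mm, angles in rad, forces in N, time in s.
With the tool pointing down it reaches from about 400 to 875 mm from the base axis. Payload 6.5 kg.
Tool frame: the origin (TCP) lies at the very end of the fingers, on their centre line; the grasp point (between the pads) lies grasp_offset behind it (grasp_offset is the distance from the TCP to the grasp point, in mm); y points along the fingers, z is the direction in which the jaws open and shut, and the axes are right-handed (so a half turn about y gives the same grasp; the last joint's range is limited). The gripper opens to 85 mm and grips with 20 to 120 N. Pads are 22 mm wide; open, the fingers measure 114 mm over their backs; the gripper's body (76 mm by 85 mm) begins 54 mm behind the grasp point. The pads swing forward as they close: fully open they stand 13 mm farther back than shut.
Start: joints at [-1.172, 0.536, -0.004, 1.538, 0.003, 1.067, -0.071], TCP at [291.353, 581.037, 231.29] pointing down, gripper open.
Joint ranges: [-2.7, 2.7], [-0.37, 2.16], [-1.27, 1.26], [0.24, 2.4], [-1.31, 4.45], [0.19, 1.91], [-2.76, 2.76]. Speed limits (rad/s): [2.39, 2.39, 3.14, 3.14, 3.14, 3.14, 3.14].

### API

Orientations are given as a unit quaternion [w, x, y, z].
In Python, from cell import * gives the robot as it stands. The module is installed in compiled form; this text tells all that it offers.
- The arm moves only by the shell command python3 -m creep 'ROWS' [FORCE]. ROWS is JSON, a list of rows, each a list of 3 entries, a list of its own where there are three numbers: the closure, from -1 (fully open) to 1 (shut), then the shift along the tool's x, y, z in mm, then the turn, a rotation vector about the tool's x, y, z in rad. A call has exactly 8 rows; each row shifts and turns the pose as measured when the row begins, along the tool's axes as they then stand; what a row does not reach is not made up. A row lasts 1/12 s, in which the tool goes at most 41.7 mm and 7.16 degrees, less where a joint would pass 70% of its speed; a pose out of reach is approached as far as the arm can. A call with a gripper value outside its range is refused whole. The fingers move at their own pace and stop on an object; FORCE is the grip in N (left out, the last holds). Time passes only in rows, so rows that do not move let the fingers close, or fill a call up. It gives the time, the measured TCP pose, the force and the opening at its end, in the units of the state.
- sense(): the state, without advancing time (a new reading comes with each control period).
- grab_frame(name): name is "scene" or "top"; returns a dict with "frame" (384x512x3 uint8, blue, green, red), "range_z" (384x512 float32, mm along the optical axis (not along the pixel's ray), 0 where there is no reading), "intrinsics" (3x3 intrinsics, pixels), "position" and "orientation" of the camera in the world. Camera axes: x right, y up, looking along -z (the intrinsics and any distortion apply to the point x, -y, -z); pixel columns grow to the right and rows downward; lengths in mm; the calibration is good to about 2 mm. A picture is of the moment at which its call begins.
- finish_job(): hands the job in, once; it reports no verdict.
Trained networks look in a picture, given as the dict that the camera call returned (one of the last four; its "shot" number tells which), for a name from the list of things; names that differ only in an ending like _2 or _b are one class to them, and where a whole thing is asked for, a point or a joint stands for the part that bears it (a point fixed in the world has none). Each returns a list of dicts, best first, with "confidence" (0 to 1); they miss things now and then, are a little off and sometimes report something else, mostly with a low value. They report only what shows in the picture. A call takes as long as a camera call.
- silhouettes(picture, name): "mask" (384x512 bool, what is visible of it) and "extent" ([left, top, right, bottom] in pixels, round what is visible of it).
The state is a dict: "clock": time; "joint_positions": joint angles; "joint_vel": joint speeds; "joint_torque": joint torques, N m; "ee_pos": TCP position; "tool_rot": TCP orientation; "force": force on the tool from outside, world axes, zero at the start; "torque": the same for the moment, N m; "gripper_width": finger opening in mm.
Only numpy, scipy, OpenCV 4.12 (cv2) and the standard library are available. Lean on these libraries where they do the work, as an engineer would, in place of code of your own. Each camera call takes 0.05 s, during which the arm holds its last target.

## Working session

There is one attempt and no reset: what is moved stays moved. The work goes in short steps, Python scripts to look and compute and a shell command to move; the robot and the scene stay as the last step left them, time stands still between calls to the robot, and variables do not carry over. Pictures are saved under pics/ and viewed, and the job is handed in when it is done.

```bash
mkdir -p pics; python3 - <<'E'
from cell import *
import cv2,numpy as np
s=sense()
for k in s: print(k,s[k])
for n in("scene","top"):
    p=grab_frame(n); cv2.imwrite(f"pics/{n}0.png",p["frame"]); print(n,p["intrinsics"],p["position"],p["orientation"],p["shot"])
    np.savez(f"{n}0.npz",**{k:np.array(v) for k,v in p.items()})
    for nm in("lamp_collar","cam_collar","lamp_button"):
        for d in silhouettes(p,nm): print(n,nm,d["confidence"],d["extent"])
E
```

```text
clock 0.0
joint_positions [-1.17216845  0.53721382 -0.0044456   1.53890738  0.00256204  1.06729667
 -0.0711918 ]
joint_vel [ 0.00100132  0.00050737 -0.00105526  0.00151807 -0.00225005 -0.00242763
 -0.00122665]
joint_torque [ 6.90350298e-04 -5.83417940e+01  1.04880754e+00 -2.59106380e+01
  1.23054624e-02  9.58953984e-03 -4.03905432e-06]
ee_pos [291.08415619 580.44406406 230.36878487]
tool_rot [-0.68746716  0.68873326 -0.16295734  0.16272772]
force [0.98811218 0.34033785 0.71961494]
torque [-0.04542575 -0.02304825 -0.0367721 ]
gripper_width 85.32500988367865
scene [[351.27495468   0.         254.03180664]
 [  0.         351.27495468 191.41145893]
 [  0.           0.           1.        ]] [883.54064169  80.00686931 710.53212496] [0.61356804 0.18834696 0.22060107 0.73443506] 1
scene lamp_collar 0.76 [327.2, 179.1, 373.5, 308.1]
scene cam_collar 0.62 [99.9, 175.1, 173.9, 297.2]
top [[380.48042255   0.         254.03062935]
 [  0.         380.48042255 193.28847897]
 [  0.           0.           1.        ]] [445.77850226  -2.81154472 871.47951884] [-0.69991059 -0.03828211  0.03394639  0.71239546] 2
top lamp_collar 0.75 [130.3, 120.9, 170.3, 239.3]
top cam_collar 0.62 [329.4, 83.1, 362.4, 204.2]
```

View pics/scene0.png

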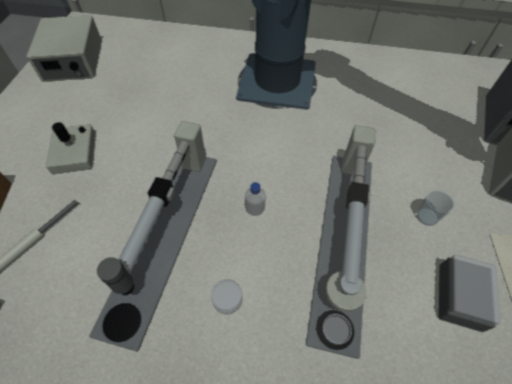

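View pics/top0.png

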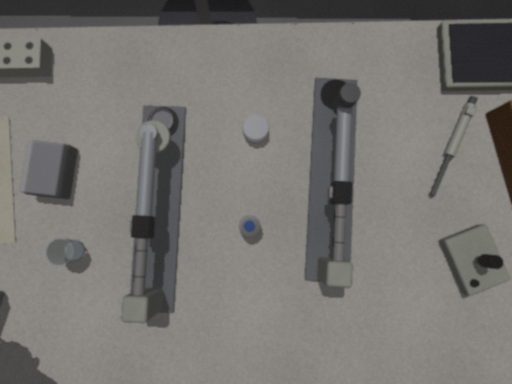

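The lamp arm is at left in the top view, with its black collar at about (143,226). The camera arm's collar is at (341,192). Next I deproject and zoom in.

```bash
cat > h.py <<'E'
import numpy as np,cv2
from scipy.spatial.transform import Rotation as R
def cloud(p):
    K=p["intrinsics"];z=np.array(p["range_z"],float);v,u=np.mgrid[:384,:512]
    c=np.stack([(u-K[0,2])/K[0,0]*z,-(v-K[1,2])/K[1,1]*z,-z],-1)
    q=np.array(p["orientation"]);r=R.from_quat(q[[1,2,3,0]])
    w=r.apply(c.reshape(-1,3)).reshape(384,512,3)+p["position"]; w[z==0]=np.nan
    return w
E
python3 - <<'E'
from h import *
for n,(x0,y0,x1,y1) in dict(top=(110,90,200,330),scene=(320,120,380,350)).items():
    p=dict(np.load(n+"0.npz")); w=cloud(p); f=p["frame"].astype(int)
    m=np.zeros((384,512),bool); m[y0:y1,x0:x1]=1
    dark=m&(f.max(2)<50)&(w[...,2]>118)&(w[...,2]<140)
    P=w[dark]; print(n,"collar top",len(P),np.median(P,0),P.min(0),P.max(0))
    if len(P)>5: print(cv2.minAreaRect(P[:,:2].astype(np.float32)))
    post=m&(w[...,2]>125)&(w[...,2]<142)&(f.min(2)>90)
    Q=w[post]
    Q=Q[np.linalg.norm(Q[:,:2]-np.median(P[:,:2],0),axis=1)>100]
    Q=Q[Q[:,0]<np.median(P[:,0])]
    print("post",len(Q),np.median(Q,0),cv2.minAreaRect(Q[:,:2].astype(np.float32)))
    # tube ridge
    T=w[m&(w[...,2]>116)&(w[...,2]<135)&(f.min(2)>60)]; d=np.median(P[:,:2],0); T=T[(T[:,0]>d[0]+30)&(T[:,0]<d[0]+150)]
    print("tube",len(T),cv2.fitLine(T[:,:2].astype(np.float32),cv2.DIST_L2,0,.01,.01).ravel())
    L=w[m&(w[...,2]>60)]
    z=cv2.resize(p["frame"][y0:y1,x0:x1],None,fx=10 if 0 else 2.4*1,fy=2.4) 
    cx,cy=((143,226) if n=="top" else (357,196)); z2=cv2.resize(p["frame"][cy-25:cy+25,cx-30:cx+30],None,fx=10,fy=10,interpolation=2)
    cv2.imwrite(f"pics/z_{n}.png",z2)
E
```

```text
top collar top 403 [460.01903666 219.45789308 131.77290497] [440.20294771 203.92254164 118.0636701 ] [481.46084295 239.10938976 135.13415713]
((461.15838623046875, 221.59376525878906), (34.7664680480957, 41.26689910888672), 88.78097534179688)
post 637 [305.30929448 231.8393457  134.76475632] ((320.2060852050781, 232.79371643066406), (47.717342376708984, 79.81847381591797), 89.4560317993164)
tube 854 [ 9.9829841e-01 -5.8312330e-02  5.4945038e+02  2.1561647e+02]
scene collar top 312 [465.54890825 218.95122661 130.07600561] [442.99688989 203.13415992 118.75965718] [485.67678182 236.72467658 133.75182577]
((463.829345703125, 220.06341552734375), (32.46498107910156, 42.534114837646484), 86.70161437988281)
post 389 [311.38926949 229.30799431 132.56453503] ((307.7884216308594, 229.9008331298828), (50.01170349121094, 48.98869323730469), 0.6075722575187683)
tube 847 [ 9.9830246e-01 -5.8242504e-02  5.5884570e+02  2.1552658e+02]
```

View zoom.

View pics/z_top.png

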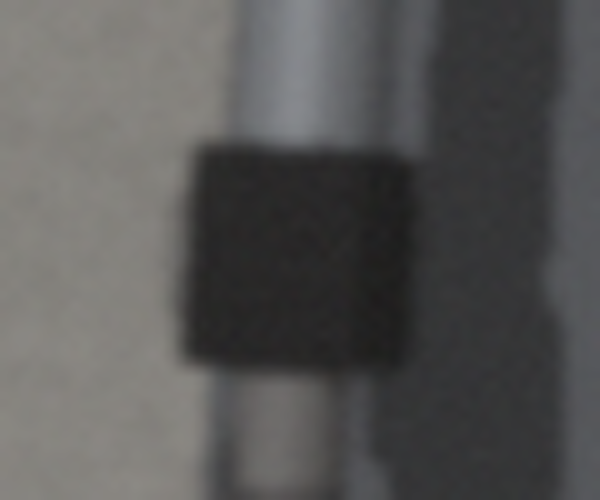

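View pics/z_scene.png

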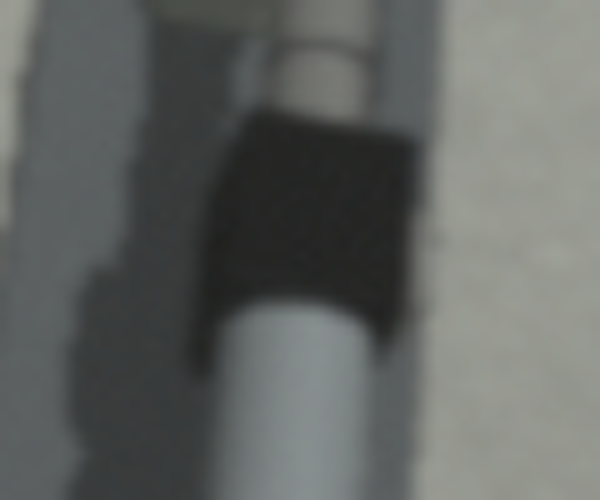

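```bash
python3 - <<'E'
import cell
print([n for n in dir(cell) if not n.startswith("__")])
print(getattr(cell,"grasp_offset",None))
E
python3 - <<'E'
from h import *
q=np.array([-0.68746716,0.68873326,-0.16295734,0.16272772]);M=R.from_quat(q[[1,2,3,0]]).as_matrix()
d=np.array([462.5,220.2,230])-[291.1,580.4,230.4]; print("tool shift",M.T@d)
E
```

```text
['Unreachable', 'finish_job', 'grab_frame', 'grasp_offset', 'sense', 'silhouettes']
18.700000000000003
tool shift [ 314.66401992    0.87583763 -245.16922212]
```

```bash
python3 -m creep '[[-1,[31,0,-24],[0,0,0]],[-1,[31,0,-24],[0,0,0]],[-1,[31,0,-24],[0,0,0]],[-1,[31,0,-24],[0,0,0]],[-1,[31,0,-24],[0,0,0]],[-1,[31,0,-24],[0,0,0]],[-1,[31,0,-24],[0,0,0]],[-1,[31,0,-24],[0,0,0]]]' 25
python3 -m creep '[[-1,[0,0,0],[0,-0.1,0]],[-1,[0,0,0],[0,-0.1,0]],[-1,[0,0,0],[0,-0.1,0]],[-1,[0,0,0],[0,-0.1,0]],[-1,[0,0,0],[0,0,0]],[-1,[0,0,0],[0,0,0]],[-1,[0,0,0],[0,0,0]],[-1,[0,0,0],[0,0,0]]]'
cat >> h.py <<'E'
def want(c,yaw,z):
    from cell import sense
    s=sense(); q=np.array(s["tool_rot"]);M=R.from_quat(q[[1,2,3,0]]).as_matrix()
    t=np.column_stack([[np.cos(yaw),np.sin(yaw),0],[0,0,-1],[-np.sin(yaw),np.cos(yaw),0]])
    print("t",s["clock"],"pos",s["ee_pos"].round(1) if hasattr(s["ee_pos"],"round") else s["ee_pos"],"F",np.round(s["force"],1),"w",s["gripper_width"])
    print("shift",(M.T@(np.array([c[0],c[1],z])-s["ee_pos"])).round(1),"turn",R.from_matrix(M.T@t).as_rotvec().round(4))
E
python3 -c "
from h import *
want((462.5,220.2),-.0583,91.3)"
```

```text
clock: 1.07
ee_pos: [425.8, 298.5, 229.2]
tool_rot: [0.692, -0.687, 0.158, -0.155]
force: [0.7, -0.2, -0.4]
gripper_width: 85.3
clock: 1.73
ee_pos: [432.8, 285.0, 230.5]
tool_rot: [0.708, -0.705, 0.019, -0.02]
force: [-0.4, -0.1, -0.3]
gripper_width: 85.3
t 1.7333 pos [432.8 285.  230.5] F [-0.4 -0.1 -0.3] w 85.26241022591954
shift [ 33.1 138.9 -63.7] turn [-0.0043  0.0027  0.0013]
```

```bash
python3 -m creep '[[-1,[11,0,-21],[0,0,0]],[-1,[11,0,-21],[0,0,0]],[-1,[11,0,-21],[0,0,0]],[-1,[0,0,0],[-0.004,0.003,0]],[-1,[0,0,0],[0,0,0]],[-1,[0,0,0],[0,0,0]],[-1,[0,0,0],[0,0,0]],[-1,[0,0,0],[0,0,0]]]'
python3 - <<'E'
from h import *
from cell import *
want((462.5,220.2),-.0583,91.3)
p=grab_frame("scene"); cv2.imwrite("pics/scene1.png",p["frame"])
E
```

```text
clock: 2.4
ee_pos: [461.6, 222.2, 230.2]
tool_rot: [0.707, -0.706, 0.021, -0.022]
force: [0.6, 0.1, 0.6]
gripper_width: 85.3
t 2.4 pos [461.6 222.2 230.2] F [0.6 0.1 0.6] w 85.26777045816394
shift [  0.8 138.9  -2.2] turn [-0.0018 -0.0036  0.0012]
```

View pics/scene1.png

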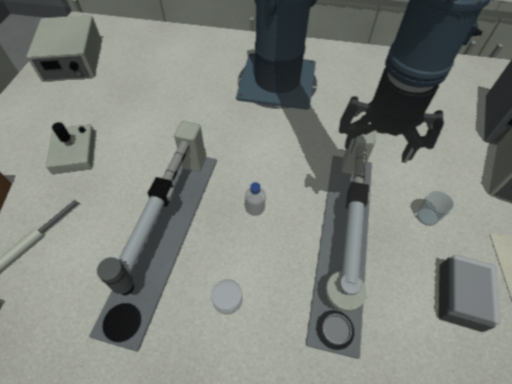

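The open gripper hangs above the collar (357,195), and its fingers at (355,115) and (425,140) straddle the tube. I'm descending now.

```bash
python3 -m creep '[[-1,[1,25,-2],[0,-0.003,0]],[-1,[0,25,0],[0,0,0]],[-1,[0,25,0],[0,0,0]],[-1,[0,25,0],[0,0,0]],[-1,[0,20,0],[0,0,0]],[-1,[0,10,0],[0,0,0]],[-1,[0,3,0],[0,0,0]],[-1,[0,0,0],[0,0,0]]]'
python3 -c "
from h import *
want((462.5,220.2),-.0583,91.3)"
```

```text
clock: 3.12
ee_pos: [463.4, 227.9, 94.3]
tool_rot: [0.71, -0.704, 0.016, -0.02]
force: [-0.3, -0.2, -0.2]
gripper_width: 85.3
t 3.1167 pos [463.4 227.9  94.3] F [-0.3 -0.2 -0.2] w 85.32439496381075
shift [-0.5  2.9 -7.8] turn [-0.0084  0.0073  0.0061]
```

```bash
python3 -m creep '[[-1,[-0.5,3,-8],[-0.008,0.007,0.006]],[-1,[0,0,0],[0,0,0]],[-1,[0,0,0],[0,0,0]],[-1,[0,0,0],[0,0,0]],[-1,[0,0,0],[0,0,0]],[-1,[0,0,0],[0,0,0]],[-1,[0,0,0],[0,0,0]],[-1,[0,0,0],[0,0,0]]]'
python3 - <<'E'
from h import *
from cell import *
want((462.5,220.2),-.0583,91.3)
p=grab_frame("scene"); cv2.imwrite("pics/scene2.png",cv2.resize(p["frame"][100:300,250:500],None,fx=3,fy=3))
p=grab_frame("top"); cv2.imwrite("pics/top2.png",cv2.resize(p["frame"][80:330,60:260],None,fx=2.4,fy=2.4))
E
```

```text
clock: 3.78
ee_pos: [465.9, 221.1, 96.1]
tool_rot: [0.708, -0.705, 0.018, -0.023]
force: [0.3, 0.3, -0.4]
gripper_width: 85.2
t 3.7833 pos [465.9 221.1  96.1] F [ 0.3  0.3 -0.4] w 85.24488761317392
shift [-3.4  4.8 -1.1] turn [-0.0045 -0.0008  0.007 ]
```

View pics/scene2.png

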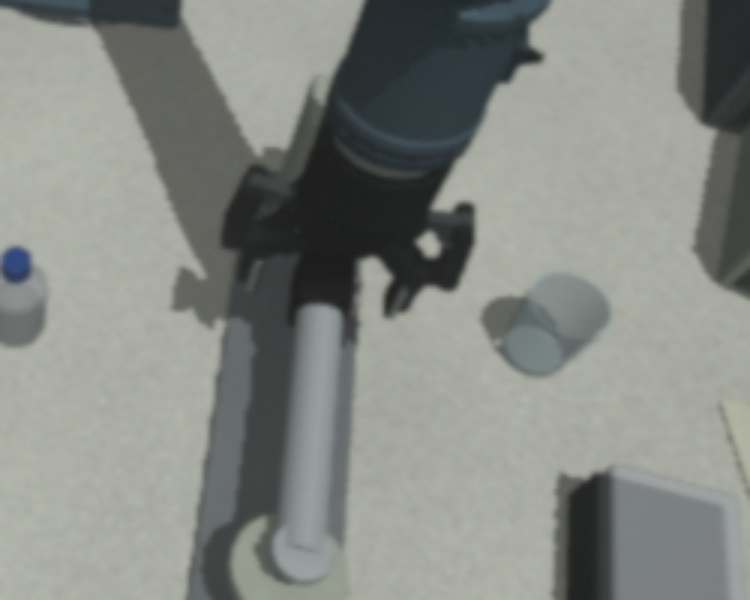

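View pics/top2.png

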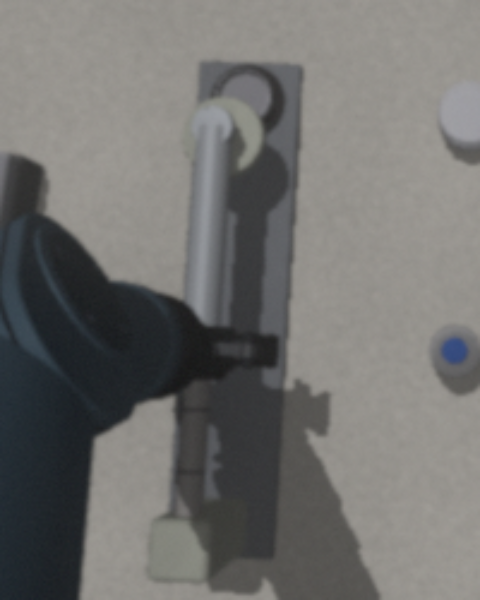

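The collar (325,285 in the zoomed scene view) sits between the fingers. I'll correct a few millimetres and close.

```bash
python3 -m creep '[[-1,[-3.5,5,-1],[-0.004,0,0.007]],[-1,[0,0,0],[0,0,0]],[1,[0,0,0],[0,0,0]],[1,[0,0,0],[0,0,0]],[1,[0,0,0],[0,0,0]],[1,[0,0,0],[0,0,0]],[1,[0,0,0],[0,0,0]],[1,[0,0,0],[0,0,0]]]' 25
python3 -c "
from h import *
want((462.5,220.2),-.0583,91.3)"
```

```text
clock: 4.55
ee_pos: [462.2, 223.0, 90.8]
tool_rot: [0.708, -0.706, 0.02, -0.02]
force: [0.4, -0.6, -1.1]
gripper_width: 35.5
t 4.55 pos [462.2 223.   90.8] F [ 0.4 -0.6 -1.1] w 35.51337969269549
shift [ 0.4 -0.6 -2.8] turn [-0.0032  0.0016  0.0003]
```

Width is 35.5 mm, so the button is flush. The post-to-collar distance measured about 156 mm, so the slide may start slightly below 0. I'll slide about 52 mm.

```bash
python3 -m creep '[[1,[8,0,0],[0,0,0]],[1,[8,0,0],[0,0,0]],[1,[8,0,0],[0,0,0]],[1,[8,0,0],[0,0,0]],[1,[8,0,0],[0,0,0]],[1,[4,0,0],[0,0,0]],[1,[0,0,0],[0,0,0]],[1,[0,0,0],[0,0,0]]]'
python3 -c "
from h import *
want((514.1,220),-.0583,91.3)"
```

```text
clock: 5.22
ee_pos: [509.4, 220.4, 90.7]
tool_rot: [0.708, -0.706, 0.021, -0.019]
force: [-2.4, 1.8, 3.8]
gripper_width: 35.5
t 5.2167 pos [509.4 220.4  90.7] F [-2.4  1.8  3.8] w 35.45303475831432
shift [ 4.7 -0.6 -0.1] turn [-0.003   0.0018 -0.0021]
```

Now at 47 mm of travel with the grip holding. I'll check with a picture before the final millimetres.

```bash
python3 -m creep '[[1,[3.5,0,0],[0,0,0]],[1,[0,0,0],[0,0,0]],[1,[0,0,0],[0,0,0]],[1,[0,0,0],[0,0,0]],[1,[0,0,0],[0,0,0]],[1,[0,0,0],[0,0,0]],[1,[0,0,0],[0,0,0]],[1,[0,0,0],[0,0,0]]]'
python3 - <<'E'
from h import *
from cell import *
want((514.1,220),-.0583,91.3)
n="scene"
p=grab_frame(n); cv2.imwrite("pics/scene3.png",cv2.resize(p["frame"][100:370,250:450],None,fx=2.2,fy=2.2))
np.savez("scene3.npz",**{k:np.array(v) for k,v in p.items()})
for n in ("scene0","scene3"):
    p=dict(np.load(n+".npz")); w=cloud(p); f=p["frame"].astype(int)
    m=np.zeros((384,512),bool); m[250:330,310:375]=1
    for lo,hi in((60,92),(110,135)):
        P=w[m&(w[...,2]>lo)&(w[...,2]<hi)]
        print(n,len(P),cv2.minAreaRect(P[:,:2].astype(np.float32)),P[:,0].max(),np.percentile(P[:,0],98))
E
```

```text
clock: 5.88
ee_pos: [513.2, 220.2, 90.8]
tool_rot: [0.708, -0.706, 0.02, -0.02]
force: [-0.4, 0.8, 1.6]
gripper_width: 36.0
t 5.8833 pos [513.2 220.2  90.8] F [-0.4  0.8  1.6] w 35.98231996984017
shift [ 0.9 -0.6 -0.1] turn [-0.003   0.0021 -0.0009]
scene0 887 ((654.9337158203125, 211.02468872070312), (71.52262878417969, 66.46283721923828), 77.99588012695312) 688.263074856204 687.0706328580676
scene0 795 ((626.9078369140625, 211.93296813964844), (35.30326843261719, 86.7136459350586), 88.97457885742188) 670.2366540909136 668.6808752571067
scene3 652 ((695.9105834960938, 206.8350067138672), (53.297943115234375, 70.48747253417969), 10.504631042480469) 726.4634206379587 724.6051162484106
scene3 1362 ((652.2875366210938, 210.25625610351562), (35.291114807128906, 137.27890014648438), 88.13219451904297) 720.9261675258549 718.6660385346322
```

View pics/scene3.png

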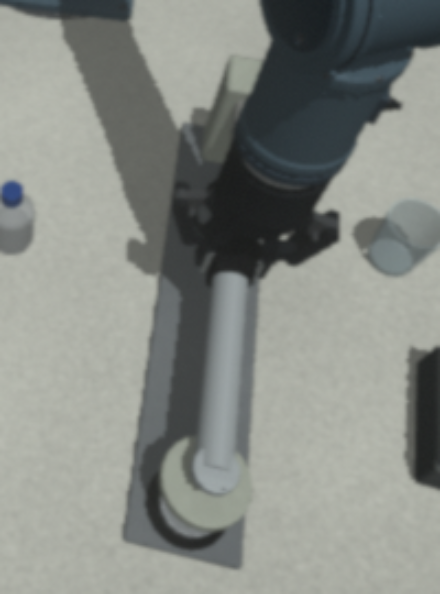

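The lamp (205,480 in the crop) now overlaps the dish ring (190,500), and the tube end moved by 50.0 mm. The dish centre gives an independent check of the absolute position.

```bash
python3 - <<'E'
from h import *
p=dict(np.load("scene0.npz")); w=cloud(p)
cv2.imwrite("pics/dish0.png",cv2.resize(p["frame"][265:355,300:380],None,fx=6.5,fy=6.5,interpolation=2))
m=np.zeros((384,512),bool); m[300:352,312:360]=1
P=w[m&(w[...,2]>16)&(w[...,2]<55)]
print(np.percentile(P,[1,50,99],0).round(1)); 
for lo,hi in((13,17),(17,21),(21,26),(26,60)):
    Q=w[m&(w[...,2]>lo)&(w[...,2]<hi)]
    if len(Q)>5: print(lo,hi,len(Q),cv2.minEnclosingCircle(Q[:,:2].astype(np.float32)))
p=dict(np.load("scene3.npz")); w=cloud(p)
m[:]=0;m[250:345,310:375]=1
P=w[m&(w[...,2]>60)&(w[...,2]<95)]; print("lamp",cv2.minEnclosingCircle(P[:,:2].astype(np.float32)))
E
```

```text
[[681.5 183.9  16. ]
 [706.4 210.6  17.6]
 [732.9 234.5  29.2]]
13 17 648 ((713.9307250976562, 207.46585083007812), 45.80204772949219)
17 21 216 ((706.3131713867188, 203.5238494873047), 30.892784118652344)
21 26 59 ((706.7184448242188, 209.95082092285156), 26.839582443237305)
26 60 89 ((706.8009643554688, 209.45220947265625), 26.83403205871582)
lamp ((703.4923706054688, 208.76812744140625), 35.92321014404297)
```

View pics/dish0.png

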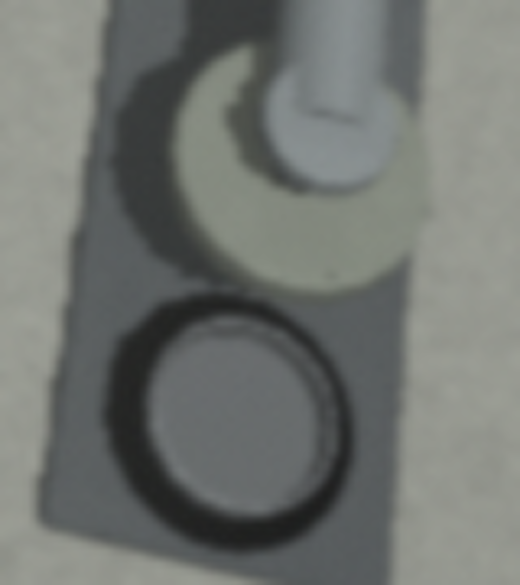

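The dish centre is at x=706.7, which agrees with post plus 400 mm at 707. The lamp is at x=703.5, so about 3 mm is missing. I'll nudge it and then release.

```bash
python3 -m creep '[[1,[3,0,0],[0,0,0]],[1,[0,0,0],[0,0,0]],[1,[0,0,0],[0,0,0]],[1,[0,0,0],[0,0,0]],[1,[0,0,0],[0,0,0]],[1,[0,0,0],[0,0,0]],[1,[0,0,0],[0,0,0]],[1,[0,0,0],[0,0,0]]]'
python3 - <<'E'
from h import *
from cell import *
want((516,220),-.0583,91.3)
p=grab_frame("scene"); w=cloud(p);m=np.zeros((384,512),bool)
m[:]=0;m[250:345,310:375]=1
P=w[m&(w[...,2]>60)&(w[...,2]<95)]; print("lamp",cv2.minEnclosingCircle(P[:,:2].astype(np.float32)))
P=w[m&(w[...,2]>110)&(w[...,2]<135)];print("tube98",np.percentile(P[:,0],98))
E
```

```text
clock: 6.6
ee_pos: [516.1, 220.0, 90.8]
tool_rot: [0.708, -0.706, 0.02, -0.019]
force: [-0.1, 2.3, 1.0]
gripper_width: 35.7
t 6.6 pos [516.1 220.   90.8] F [-0.1  2.3  1. ] w 35.684501973554475
shift [-0.1 -0.5 -0. ] turn [-0.0029  0.0022 -0.0016]
lamp ((706.5789184570312, 208.24221801757812), 35.865135192871094)
tube98 721.3286940520226
```

```bash
python3 -m creep '[[-1,[0,0,0],[0,0,0]],[-1,[0,0,0],[0,0,0]],[-1,[0,0,0],[0,0,0]],[-1,[0,0,0],[0,0,0]],[-1,[0,0,0],[0,0,0]],[-1,[0,0,0],[0,0,0]],[-1,[0,0,0],[0,0,0]],[-1,[0,0,0],[0,0,0]]]'
python3 -m creep '[[-1,[0,-10,0],[0,0,0]],[-1,[0,-25,0],[0,0,0]],[-1,[0,-30,0],[0,0,0]],[-1,[0,-30,0],[0,0,0]],[-1,[0,-30,0],[0,0,0]],[-1,[0,-20,0],[0,0,0]],[-1,[0,-10,0],[0,0,0]],[-1,[0,0,0],[0,0,0]]]'
python3 -m creep '[[-1,[-30,0,20],[0,0,0]],[-1,[-30,0,20],[0,0,0]],[-1,[-30,0,20],[0,0,0]],[-1,[-20,0,20],[0,0,0]],[-1,[0,0,30],[0,0,0]],[-1,[0,0,30],[0,0,0]],[-1,[0,0,30],[0,0,0]],[-1,[0,0,0],[0,0,0]]]'
python3 - <<'E'
from h import *
from cell import *
for n in("scene","top"):
    p=grab_frame(n); w=cloud(p); np.savez(n+"5.npz",**{k:np.array(v) for k,v in p.items()})
    cv2.imwrite(f"pics/{n}5.png",p["frame"])
    if n=="scene":
        m=np.zeros((384,512),bool);m[250:345,310:375]=1
        P=w[m&(w[...,2]>60)&(w[...,2]<95)]; print("lamp",cv2.minEnclosingCircle(P[:,:2].astype(np.float32)))
        cv2.imwrite("pics/z5.png",cv2.resize(p["frame"][190:250,320:395],None,fx=8,fy=8,interpolation=2))
E
```

```text
clock: 7.32
ee_pos: [515.7, 217.2, 89.8]
tool_rot: [-0.707, 0.707, -0.022, 0.019]
force: [0.4, 0.5, -1.0]
gripper_width: 85.6
clock: 7.98
ee_pos: [515.4, 216.3, 256.2]
tool_rot: [-0.706, 0.707, -0.022, 0.019]
force: [0.2, -0.3, -0.5]
gripper_width: 85.2
clock: 8.65
ee_pos: [410.6, 395.2, 255.6]
tool_rot: [-0.706, 0.708, -0.024, 0.022]
force: [-0.1, 0.4, -0.7]
gripper_width: 85.4
lamp ((706.3404541015625, 208.2659149169922), 35.99470901489258)
```

View pics/scene5.png

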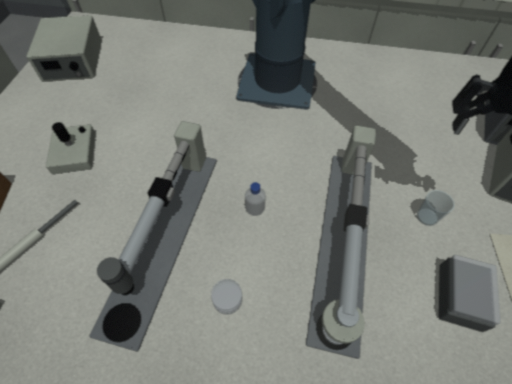

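View pics/z5.png

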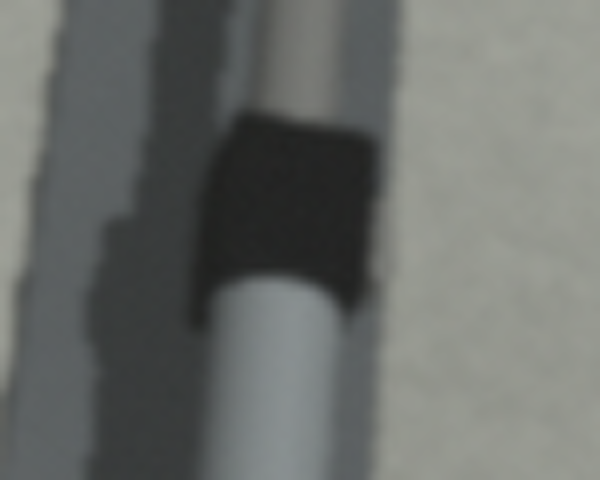

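View pics/top5.png

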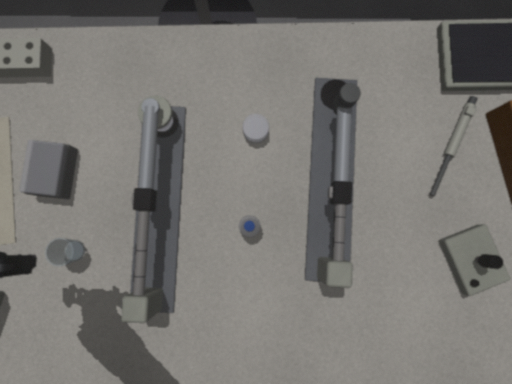

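The collar is at (356,217) and the lamp (345,325) covers the dish. The camera arm is unchanged. I'll compare the button protrusion before and after in the saved images.

```bash
python3 - <<'E'
from h import *
a=np.load("scene0.npz")["frame"][172:212,335:385];b=np.load("scene5.npz")["frame"][196:236,335:385]
c=np.load("top0.npz")["frame"][206:246,120:170];d=np.load("top5.npz")["frame"][179:219,120:170]
im=np.vstack([np.hstack([a,b]),np.hstack([c,d])]); im=cv2.resize(im,None,fx=7,fy=7,interpolation=2)
cv2.imwrite("pics/cmp.png",cv2.convertScaleAbs(im,alpha=1.5))
E
```

```text
(no output)
```

View pics/cmp.png

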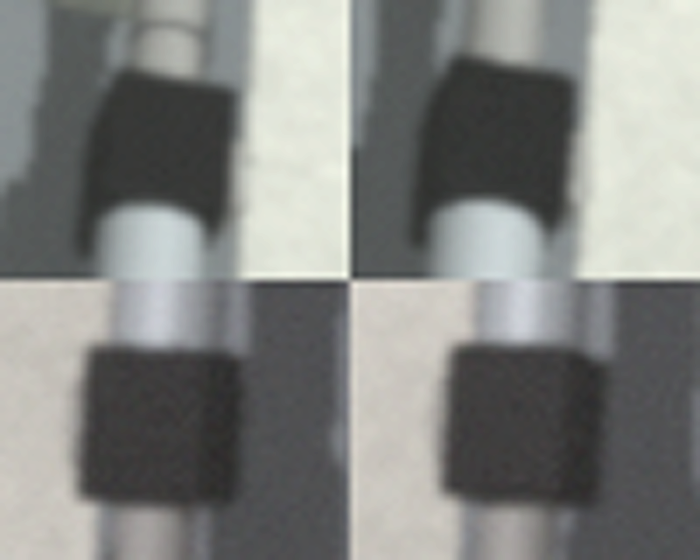

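The same bright button sliver shows at the collar's right edge before (235,160) and after (572,165), so the button is out again.

```bash
python3 -c "
from cell import *
print(finish_job())"
```

```text
the job is handed in; nothing more can be done
None
```

The lamp arm was moved out to the next hole, and I handed the job in at about 8.8 s of the 27 s allowed; no verdict came back.

I gripped the lamp collar across from above. The fingers closed to 35.5 mm, against the collar's 36 mm width, so the button was flush. I slid the tube outwards by about 54 mm in all, because it seemed to start roughly 3–4 mm below 0. Then I opened the gripper and backed well clear.

**Last checks:**
- **Position:** after release the lamp centre was at x = 706.3 mm. The dish centre is at 706.7 mm, and measuring from the post puts the hole at about 707 mm. That is well inside the hole's 6 mm play.
- **Button:** it shows as the same bright sliver on the collar's +y face as before the move, so it looks sprung out. The sliver is only a few pixels wide, and I did not push the collar to test the lock.
- **Camera arm:** I did not touch it, and it looks unchanged in both views.
- **Disagreement:** 50 mm of travel by the tube end left the lamp 3 mm short of the dish. I added the last 3 mm, trusting the dish and post positions.

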